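Shift the pug mill into third

ROBOT

A 7-joint arm with a two-finger parallel gripper is mounted at the origin on the work surface. World frame = base frame: x ahead of the robot, y to its left, z up, the work surface at z = 0. Lengths are in m, angles in rad, forces in N, time in s.
With the tool pointing down it reaches from about 0.4 to 0.85 m from the base axis. Payload 4.5 kg.
Tool frame: the origin (TCP) lies on the centre line of the jaws, within the pads' length; the fingertips stand 22 mm ahead of it and the grasp point (between the pads) lies 3 mm ahead of it; z points along the fingers, y is the line along which they close (so a half turn about z gives the same grasp; the last joint's range is limited). The gripper opens to 88 mm and grips with 3 to 60 N. Pads are 18 mm wide; open, the fingers measure 123 mm over their backs; the gripper's body (75 mm by 187 mm) begins 45 mm behind the grasp point.
Start: joints at [1.352, 0.689, -0.195, 1.565, 0.157, 0.902, -0.215], TCP at [0.156, -0.605, 0.261] pointing down, gripper open.
Joint ranges: [-3.01, 3.01], [-0.46, 2.08], [-1.47, 1.51], [0.13, 2.56], [-1, 4.14], [0.04, 2.09], [-2.66, 2.66]. Speed limits (rad/s): [2.57, 2.57, 3.14, 3.14, 3.14, 3.14, 3.14].

INTERFACE

Orientations are given as [roll, pitch, yaw] about the fixed x, y, z axes, in that order (R = Rz(yaw) Ry(pitch) Rx(roll)).
In Python, from station import robot, viewer, nets gives the robot as it stands. The module is installed in compiled form; this text tells all that it offers.
- The arm moves only by the tool carry_out, never from a script. Its arguments are lists of equal length, an entry for each row: "offset": the shift along the tool's x, y, z in mm, a list of three; "yaw": the turn about the tool's z in degrees. In form: {"offset": [[x, y, z], ...], "yaw": [yaw, ...]}. A call has 1 to 10 rows; each row is the pose to reach, as a shift and turn from the pose commanded when the call began, along the tool's axes at that moment; what a row does not reach only later rows make up. A row lasts 1/12 s, in which the tool goes at most 41.7 mm and 7.16 degrees, less where a joint would pass 70% of its speed; a pose out of reach is approached as far as the arm can. A call with a gripper value outside its range is refused whole. "fingers" is the opening, from 0 (shut) to 1 (fully open), set as the call begins (left out, the last holds). The fingers move at their own pace and stop on an object; "squeeze" is the grip in N (left out, the last holds). Time passes only in rows, so rows that repeat a pose let the fingers close. It gives the time, the measured TCP pose, the force, the opening and the grip force at its end, in the units of the state.
- robot.observe(): the state, without advancing time (a new reading comes with each control period).
- viewer.snapshot(name): name is "side" or "top"; returns the picture (420x560x3 uint8, red, green, blue); there is no depth.
- viewer.camera_model(name): a dict with "camera_matrix" (3x3 intrinsics, pixels), "T" (4x4, takes a point from camera to world coordinates). Camera axes: x right, y down, z forward; pixel columns grow to the right and rows downward; lengths in m; the calibration is good to about 2 mm. A picture is of the moment at which its call begins. camera_model takes no time and is no camera call.
- robot.finish_job(): hands the job in; it is judged then, once.
Trained networks look in the newest picture that a camera, given by its name, has taken for a name from the list of things; names that differ only in an ending like _2 or _b are one class to them, and where a whole thing is asked for, a point or a joint stands for the part that bears it (a point fixed in the world has none). Each returns a list of dicts, best first, with "confidence" (0 to 1); they miss things now and then, are a little off and sometimes report something else, mostly with a low value. They report only what shows in the picture. A call takes as long as a camera call.
- nets.find_in(camera, thing): "uv" ([column, row] in pixels, amid what is visible of it).
- nets.silhouettes(camera, thing): "mask" (420x560 bool, what is visible of it) and "uv" ([column, row] in pixels, amid what is visible of it).
- nets.mark_of(camera, thing): "uv" ([column, row] in pixels: a listed point, or the origin of a listed thing).
The state is a dict: "clock": time; "joints": joint angles; "qd": joint speeds; "tau": joint torques, N m; "tcp_pos": TCP position; "tcp_rot": TCP orientation; "ft_force": force on the tool from outside, world axes, zero at the start; "moment": the same for the moment, N m; "gripper_width": finger opening in m; "grasp_force": force on a finger pad.
Only numpy, scipy, OpenCV 4.12 (cv2) and the standard library are available. Lean on these libraries where they do the work, as an engineer would, in place of code of your own. Each camera call takes 0.05 s, during which the arm holds its last target. There are 200 camera calls.

TASK

Put the clay pug mill into third gear: with the fingertips only, push the gearstick out of its left-hand lane, across the gate to the right-hand lane, then forward (away from the robot) all the way home into the third slot, the far right one with three red dots. Never pinch, pull up or force the red knob, leave the bottle, the pot, the brass ring and the wooden block where they are, and finish with the stick left in the slot and the hand clear.

Things in the scene. Friction and masses are not known exactly. Their poses are not given: they have to be found in the camera images.
- pugmill: Fixed bench pug mill: gearbox 260 (x) x 210 (y) mm, deck at z = 118. Origin on the table under the gear gate's centre; x forward (away from the robot), y left, z up. Position varies, yaw up to 0.3 rad either way. Steel barrel on its left, 96 mm across, y = 100 to 340 (nozzle to 407), highest at z = 118; round motor cover on its right to y = -173, lower than the deck.
- gate (a point): Centre of the H gate, top face of the aluminium plate (120 x 140 mm, 10 thick, top 128 above the table), axes as the mill's. H cutout 18 mm wide: lanes along x at y = +24 (left) and -24 (right), each x = -32 to +32, joined by the neutral channel along y at x = 0. Dots past the slot ends: one far left, two near left, three (red) far right, four near right.
- slot3 (a point): Third slot: point on the plate's top face where the centre of the stick ends up when fully home, x = +26, y = -24 mm from the gate's centre in the mill's axes. The stick leans towards it.
- knob (a point): Centre of the red, white-capped knob, 40 x 40 mm, 45 tall, square to the mill, on a 12 mm stick. The stick tilts about a pivot on the gate's vertical axis, 20 mm above the table, 185 mm from the knob's centre (205 above the table when upright, up to 10 lower at slot ends). Knob offsets from the gate's centre: lanes 43 mm to the side (5 mm play), slot ends 45 mm fore or aft.
- gear_side (a joint): Sideways tilt of the stick, rad: about -0.23 in the left lane, where it starts, 0 upright, about +0.23 in the right lane (+ = to the right, -y of the mill). About 3 N at the knob moves the stick any way; it has no spring and stays where it is left; the plate's edges stop it hard.
- gear_fore (a joint): Fore-and-aft tilt, rad: 0 in the neutral channel (it crosses only between about -0.03 and +0.03), about +0.24 fully home forward, about -0.24 fully home in a near slot. Starts anywhere in the left lane: forward, neutral or back.
- knob_lift (a joint): How far the knob is pulled up along its stick against a spring (m): 0 when down, 0.02 at most; needs about 10 N to start. It stays down when merely pushed sideways.
- pad_far: The far (front) side face of the red knob, 6 mm thick, 45 tall, part of the knob; origin in its middle, 17 mm from the knob's centre towards +x.
- pad_near: The near side face of the red knob, 6 mm thick, 45 tall, part of the knob; origin in its middle, 17 mm from the knob's centre towards -x.
- pad_left: The left side face of the red knob, 6 mm thick, 45 tall, part of the knob; origin in its middle, 17 mm from the knob's centre towards +y.
- pad_right: The right side face of the red knob, 6 mm thick, 45 tall, part of the knob; origin in its middle, 17 mm from the knob's centre towards -y.
- bottle: Loose amber glass bottle, 60 mm across, 190 tall, standing on the table to the right of the mill; origin under its foot.
- pot: Loose clay-grey pot, 80 mm across, 85 tall, standing on the table at the far right of the mill, beside the gearbox; origin under its foot.
- die: Loose brass ring (die), 52 mm across, 10 tall, lying on the near left of the gearbox deck; origin under its centre.
- block: Loose wooden block 120 x 45 x 30 mm lying on the table at the near left of the mill; origin under its centre.

How it is judged:
On the way, in this order (a step that is already met when the one before it is completed fails the run):
1. the stick is across in the right-hand lane, still in neutral (value of joint gear_side above 0.18 rad and value of joint gear_fore between -0.1 and 0.1 rad).
2. the stick is forward in the third slot (value of joint gear_side above 0.17 rad and value of joint gear_fore above 0.2 rad), for 0.2 s.
At the end, for the whole second after the job is handed in: The stick rests in the third slot: gear_side above 0.17 rad and gear_fore above 0.20 rad (fully home is about 0.24), not moving; the knob is down (lift under 4 mm); bottle, pot, brass ring and block are within 20 mm of where they stood (all of step 2 and velocity of joint gear_fore between -0.02 and 0.02 rad/s and value of joint knob_lift below 0.004 m and distance of each of bottle, pot, die, block from where it was at the start of the episode below 0.02 m); the robot touches nothing.
It fails at once if the knob is pinched: the fingers press on two opposite side faces of it at once ((contact force between the fingers and pad_far above 1 N and contact force between the fingers and pad_near above 1 N) or (contact force between the fingers and pad_left above 1 N and contact force between the fingers and pad_right above 1 N)).
It fails at once if the knob is pulled up its stick by more than 8 mm (value of joint knob_lift above 0.008 m).
It fails at once if the stick is forced: the fingers press on the stick or its machine with more than 60 N (contact force between the fingers and pugmill above 60 N).
It fails at once if the bottle, pot, brass ring or block is moved or lifted by more than 25 mm (distance of any of bottle, pot, die, block from where it was at the start of the episode above 0.025 m).
It also fails if it takes over 48 s, if anything falls off the work surface, if the arm or the gripper's body presses on something with over 40 N, if the wrist force passes 120 N, or if a joint passes its speed limit or range.

## Working session

There is one attempt and no reset: what is moved stays moved. The work goes in short steps, Python scripts to look and compute and a tool call to move; the robot and the scene stay as the last step left them, time stands still between calls to the robot, and variables do not carry over. Pictures are saved under pics/ and viewed, at most 10 in all, crops included, and the job is handed in when it is done.

Besides the shell and the picture viewer there is one more tool, called in YAML: its name, and indented under it one key for each argument. carry_out: Moves the arm, as the interface text tells. Its arguments: {"type":"object","properties":{"offset":{"type":"array"},"yaw":{"type":"array"},"fingers":{"type":"number"},"squeeze":{"type":"number"}},"required":["offset","yaw"]}

```bash
mkdir -p pics; cat > h.py <<'E'
import numpy as np, cv2
from station import robot, viewer, nets
def ray(cam,uv):
    m=viewer.camera_model(cam);K=np.array(m["camera_matrix"]);T=np.array(m["T"])
    d=T[:3,:3]@np.linalg.solve(K,[uv[0],uv[1],1]);return T[:3,3],d/np.linalg.norm(d)
def onz(cam,uv,z):
    o,d=ray(cam,uv);return o+d*(z-o[2])/d[2]
def tri(a,b):
    A=0;r=0
    for o,d in (ray("side",a),ray("top",b)):
        P=np.eye(3)-np.outer(d,d);A=A+P;r=r+P@o
    x=np.linalg.solve(A,r)
    return x,max(np.linalg.norm((np.eye(3)-np.outer(d,d))@(x-o)) for o,d in (ray("side",a),ray("top",b)))
def proj(cam,p):
    m=viewer.camera_model(cam);K=np.array(m["camera_matrix"]);T=np.array(m["T"])
    q=K@(T[:3,:3].T@(np.array(p)-T[:3,3]));return q[:2]/q[2]
E
python3 - <<'E'
from h import *
np.set_printoptions(precision=3,suppress=True)
for c in("side","top"):
    cv2.imwrite(f"pics/{c}0.png",viewer.snapshot(c)[:,:,::-1])
U={}
for t in("gate","slot3","knob","pugmill","bottle","pot","die","block"):
    for c in("side","top"):
        r=nets.mark_of(c,t)
        U[t,c]=r[0]["uv"] if r else None
        print(t,c,[(np.round(x["uv"],1),round(x["confidence"],2)) for x in r[:2]])
    if U[t,"side"] is not None and U[t,"top"] is not None: print("   ",*tri(U[t,"side"],U[t,"top"]))
s=robot.observe();print(s["clock"],s["tcp_pos"],s["tcp_rot"],s["ft_force"])
E
```

```text
gate side [(array([269.2, 197.3]), 0.85), (array([278.1, 236.3]), 0.17)]
gate top [(array([279.5, 221.9]), 0.83), (array([346.4, 202. ]), 0.41)]
    [ 0.574 -0.006  0.127] 0.00032025400331208543
slot3 side [(array([269.2, 190.9]), 0.76), (array([233.9, 344.1]), 0.47)]
slot3 top [(array([292.8, 214.4]), 0.65)]
    [ 0.596 -0.036  0.113] 0.0012178790021662353
knob side [(array([241.7, 171.7]), 0.95)]
knob top [(array([260.6, 200.4]), 0.55)]
    [0.607 0.036 0.202] 0.001395869905506212
pugmill side [(array([273.3, 246.8]), 0.9), (array([248.4, 175.6]), 0.37)]
pugmill top [(array([277.3, 232.6]), 0.75)]
    [ 0.567 -0.004 -0.011] 0.004352132553971467
bottle side [(array([361.7, 201.2]), 0.61)]
bottle top [(array([375.3, 265.9]), 0.56)]
    [ 0.485 -0.253 -0.003] 0.007557444292213944
pot side [(array([289. , 187.1]), 0.82)]
pot top []
die side [(array([279.6, 238.3]), 0.84)]
die top [(array([243.7, 255.8]), 0.75)]
    [0.493 0.071 0.119] 0.002035887938936939
block side []
block top [(array([178.3, 275. ]), 0.95)]
0.9 [ 0.156 -0.605  0.261] [ 3.142 -0.     0.253] [ 0.598  0.197 -0.078]
```

View pics/side0.png

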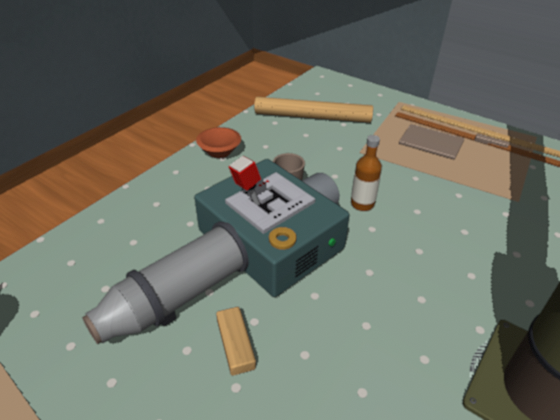

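View pics/top0.png

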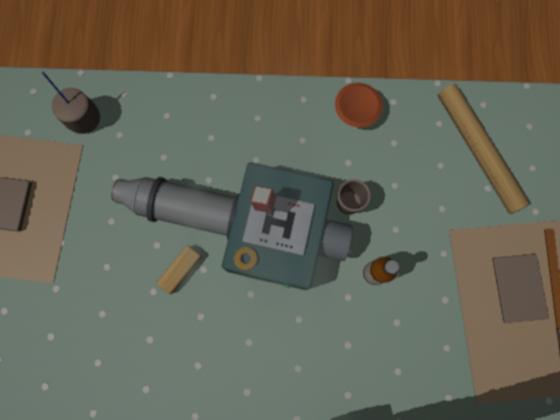

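The stick sits in the left lane, somewhat forward (cap at about (262,193) in top, (243,165) in side). The plate is at about (280,222) in top, and the barrel points left and slightly up, so the mill's yaw is negative. Next I'll measure the yaw and the knob.

```bash
python3 - <<'E'
from h import *
np.set_printoptions(precision=4,suppress=True)
im=cv2.imread("pics/top0.png");hsv=cv2.cvtColor(im,cv2.COLOR_BGR2HSV).astype(int)
m=((hsv[:,:,1]<50)&(hsv[:,:,2]>125)).astype(np.uint8)
roi=np.zeros_like(m);roi[180:262,235:325]=1;m*=roi
n,l,st,ce=cv2.connectedComponentsWithStats(m)
for i in range(1,n):
    if st[i,4]>60: print(st[i],ce[i])
k=1+np.argmax(st[1:,4]);c=max(cv2.findContours((l==k).astype(np.uint8),0,1)[0],key=len)[:,0]
P=np.array([onz("top",u,.128)[:2] for u in c]);
# corner extremes: try yaws, check extents
for y in np.arange(-.35,.05,.03):
    R=np.array([[np.cos(y),-np.sin(y)],[np.sin(y),np.cos(y)]]);Q=P@R
    lo,hi=np.percentile(Q,2,0),np.percentile(Q,98,0);print(round(y,2),hi-lo,R@((lo+hi)/2))
r=cv2.minAreaRect((P*1000).astype(np.float32));print(r)
b=nets.silhouettes("top","pugmill")[0]["mask"]
cv2.imwrite("pics/mask.png",b*255)
big=cv2.resize(im[150:310,200:380],None,fx=4,fy=3.75*4/3.75,interpolation=cv2.INTER_CUBIC)
ov=np.zeros_like(im);
for i in c: ov[i[1],i[0]]=(0,255,255)
big2=cv2.resize(ov[150:310,200:380],None,fx=4,fy=4,interpolation=cv2.INTER_NEAREST)
big=big[:600];cv2.imwrite("pics/crop.png",np.maximum(big,0)[:600])
yx=np.argwhere(b)
# barrel axis: columns 160..225
pts=[]
for x in range(165,226,3):
    r=np.where(b[:,x])[0];
    if len(r): pts.append(onz("top",(x,(r.min()+r.max())/2),.07)[:2])
pts=np.array(pts);d=np.polyfit(pts[:,1],pts[:,0],1);print("barrel yaw",-np.arctan(d[0]),pts[[0,-1]])
for t in("pad_far","pad_near","pad_left","pad_right","knob"):
    a=[nets.mark_of(c,t) for c in("side","top")]
    print(t,[[(np.round(x["uv"],1),round(x["confidence"],2)) for x in q[:1]] for q in a], tri(a[0][0]["uv"],a[1][0]["uv"]) if a[0] and a[1] else "")
E
```

```text
[253 188  17  15 181] [260.4972 194.8619]
[280 208  23  45 300] [295.1967 235.85  ]
[244 216  11  25 100] [248.63 229.25]
-0.35 [0.0957 0.0503] [ 0.5538 -0.0466]
-0.32 [0.0958 0.0495] [ 0.5543 -0.0462]
-0.29 [0.0959 0.0486] [ 0.5548 -0.0456]
-0.26 [0.096  0.0483] [ 0.5556 -0.0447]
-0.23 [0.0961 0.048 ] [ 0.5562 -0.0438]
-0.2 [0.0962 0.0477] [ 0.5567 -0.0428]
-0.17 [0.0962 0.0474] [ 0.557  -0.0418]
-0.14 [0.0965 0.0471] [ 0.557  -0.0408]
-0.11 [0.0969 0.0469] [ 0.5569 -0.0398]
-0.08 [0.0972 0.0465] [ 0.5568 -0.0387]
-0.05 [0.0975 0.0461] [ 0.5565 -0.0377]
-0.02 [0.0977 0.0457] [ 0.5562 -0.0368]
0.01 [0.0979 0.0453] [ 0.5558 -0.0358]
0.04 [0.0981 0.0449] [ 0.5554 -0.0347]
((555.9807739257812, -32.377174377441406), (101.16059112548828, 49.2776985168457), 2.730243444442749)
barrel yaw -0.33586162727509367 [[0.6309 0.2706]
 [0.5547 0.1223]]
pad_far [[(array([236.2, 174.8]), 0.38)], [(array([263.6, 191.7]), 0.6)]] (array([0.6298, 0.0298, 0.181 ]), np.float64(0.00048124846129592196))
pad_near [[], [(array([264.4, 206.3]), 0.45)]] 
pad_left [[(array([241.5, 178.7]), 0.59)], []] 
pad_right [[], [(array([267.5, 201.8]), 0.6)]] 
knob [[(array([241.7, 171.7]), 0.95)], [(array([260.6, 200.4]), 0.55)]] (array([0.6071, 0.0359, 0.2021]), np.float64(0.001395869905506212))[ WARN:0@1.415] global loadsave.cpp:1063 imwrite_ Unsupported depth image for selected encoder is fallbacked to CV_8U.
```

View pics/crop.png

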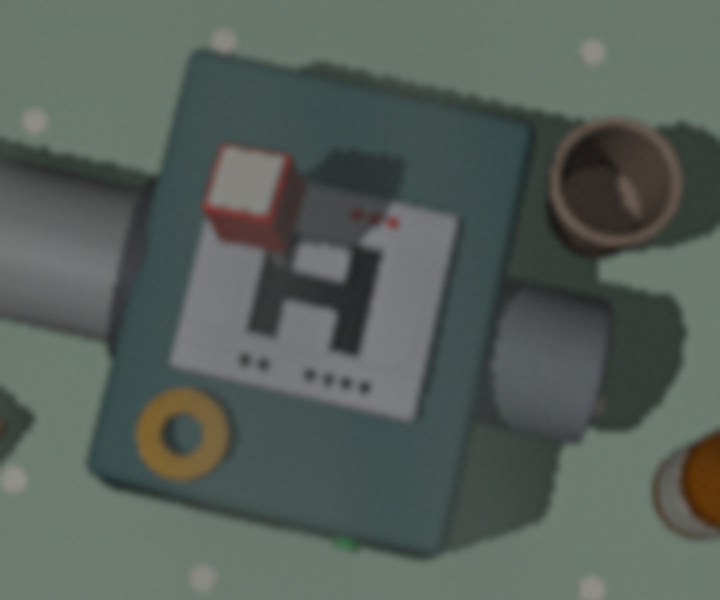

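The crop shows the H, with plate corners at (460,214), (415,420) and (170,365), deck corners at (200,48), (532,125), (437,555) and (92,475), and the knob cap centred near (250,182), forward in the left lane. I'll compute the yaw from those corners.

```bash
python3 - <<'E'
from h import *
np.set_printoptions(precision=4,suppress=True)
f=lambda p,z:onz("top",(200+p[0]/4-.375,150+p[1]/4-.375),z)[:2]
fr,nr,nl=[f(p,.128) for p in((460,214),(415,420),(170,365))]
a=fr-nr;b=nl-nr
print(np.linalg.norm(a),np.linalg.norm(b),"yaws",np.arctan2(a[1],a[0]),np.arctan2(-b[0],b[1]),"ctr",(fr+nl)/2)
D=[f(p,.118) for p in((200,48),(532,125),(437,555),(92,475))]
e=D[0]-D[3];g=D[1]-D[2];h=D[0]-D[1];i=D[3]-D[2]
print([np.arctan2(v[1],v[0]) for v in(e,g)],[np.arctan2(-v[0],v[1]) for v in(h,i)],np.mean(D,0),[np.linalg.norm(v) for v in(e,g,h,i)])
y=-.21;R=np.array([[np.cos(y),-np.sin(y)],[np.sin(y),np.cos(y)]])
G=(fr+nl)/2
for z in(.215,.222): print("knobtop",f((250,182),z),R.T@(f((250,182),z)-G))
print(R.T@(np.array([.6071,.0359])-G),tri((243,166),(262.1,195.1)))
for t in("bottle","pot","die"):
    print(t,[onz("side",x["uv"],0 if t!="die" else .118)[:2] for x in nets.mark_of("side",t)[:1]])
T=viewer.camera_model("top")["T"];print(np.array(T)[:3,3])
E
```

```text
0.12126217056522624 0.14120337249039291 yaws -0.19532654472805985 -0.19318264827032428 ctr [ 0.5738 -0.0047]
[np.float64(-0.19947928031230386), np.float64(-0.20245500566319685)] [np.float64(-0.2063182856518884), np.float64(-0.19793213893874603)] [ 0.5714 -0.0046] [np.float64(0.2565286684169236), np.float64(0.2548589002882896), np.float64(0.19938685774280832), np.float64(0.198624043647102)]
knobtop [0.6145 0.0318] [0.0322 0.0442]
knobtop [0.6128 0.0316] [0.0306 0.0436]
[0.0241 0.0466] (array([0.613 , 0.0306, 0.211 ]), np.float64(0.0027271240051686806))
bottle [array([ 0.4767, -0.252 ])]
pot [array([ 0.6508, -0.1889])]
die [array([0.4922, 0.0693])]
[ 0.3798 -0.0046  1.2113]
```

carry_out:
  offset:
    - [0,0,-40]
    - [643,-482,-40]
    - [643,-482,-40]
    - [643,-482,-40]
    - [643,-482,-40]
    - [643,-482,-40]
    - [643,-482,-40]
    - [643,-482,-40]
    - [643,-482,-40]
    - [643,-482,-40]
  yaw: [0,7,14,20,26,26,26,26,26,26]
  fingers: 0

```text
clock: 2.43
tcp_pos: [0.3916, -0.3106, 0.301]
tcp_rot: [3.141, -0.001, -0.201]
ft_force: [0.9, -0.5, 0.4]
gripper_width: 0.0238
grasp_force: 0.0
```

carry_out:
  offset:
    - [195,-380,0]
    - [195,-380,0]
    - [195,-380,0]
    - [195,-380,0]
    - [195,-380,0]
    - [195,-380,0]
    - [195,-380,0]
    - [195,-380,0]
    - [195,-380,0]
    - [195,-380,0]
  yaw: [0,0,0,0,0,0,0,0,0,0]

```text
clock: 3.27
tcp_pos: [0.652, 0.0149, 0.3009]
tcp_rot: [3.141, -0.0, -0.201]
ft_force: [0.6, -0.8, 0.9]
gripper_width: 0.0003
grasp_force: 0.0
```

carry_out:
  offset:
    - [5,-10,0]
    - [5,-10,0]
  yaw: [0,0]

```text
clock: 3.43
tcp_pos: [0.6593, 0.0273, 0.3]
tcp_rot: [-3.138, -0.0, -0.194]
ft_force: [0.1, -0.2, -0.5]
gripper_width: 0.0005
grasp_force: 0.0
```

```bash
cat >> h.py <<'E'
def mill(p):
    y=-.2;d=np.array(p[:2])-[.573,-.0047];return np.round(1000*np.array([np.cos(y)*d[0]+np.sin(y)*d[1],-np.sin(y)*d[0]+np.cos(y)*d[1]]),1)
def st(): 
    s=robot.observe();print(s["clock"],"mill",mill(s["tcp_pos"]),np.round(s["tcp_pos"],4),np.round(s["tcp_rot"],3),np.round(s["ft_force"],1),s["gripper_width"])
E
python3 -c "from h import *;st()"
```

```text
3.4333 mill [78.3 48.5] [0.6593 0.0273 0.3   ] [-3.138 -0.    -0.194] [ 0.1 -0.2 -0.5] 0.000534197735678316
```

carry_out:
  offset:
    - [3,4,0]
    - [3,4,40]
    - [3,4,80]
    - [3,4,90]
    - [3,4,90]
  yaw: [0,0,0,0,0]

```text
clock: 3.85
tcp_pos: [0.657, 0.0144, 0.2078]
tcp_rot: [3.138, 0.007, -0.204]
ft_force: [0.9, 0.4, -0.4]
gripper_width: 0.0006
grasp_force: 0.0
```

```bash
python3 - <<'E'
from h import *
st();cv2.imwrite("pics/side1.png",cv2.resize(viewer.snapshot("side")[100:280,150:390,::-1],None,fx=3,fy=3))
E
```

```text
3.85 mill [78.6 35.4] [0.657  0.0144 0.2078] [ 3.138  0.007 -0.204] [ 0.9  0.4 -0.4] 0.0006349182065946457
```

View pics/side1.png

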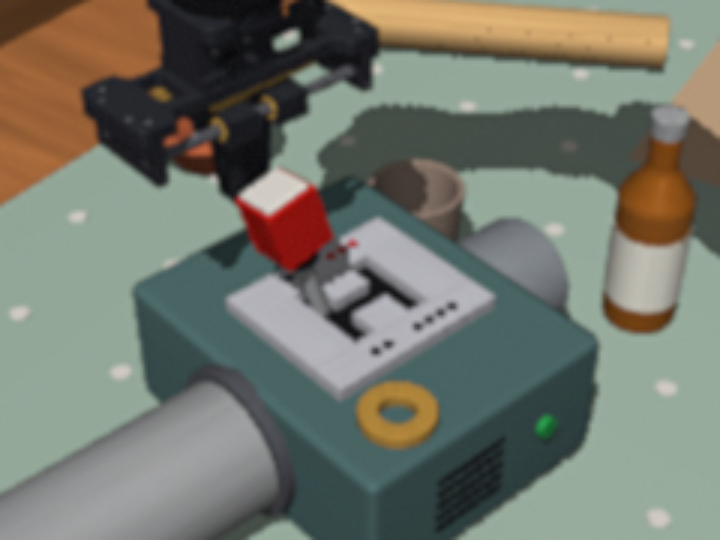

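The shut fingers are behind the knob (cap at about (285,190) in the crop), clear of everything. I'll push it back toward neutral.

carry_out:
  offset:
    - [-8,-6,0]
    - [-14,-6,0]
    - [-19,-6,0]
    - [-24,-6,0]
    - [-29,-6,0]
    - [-34,-6,0]
    - [-38,-6,0]
    - [-42,-6,0]
    - [-45,-6,0]
    - [-45,-6,0]
  yaw: [0,0,0,0,0,0,0,0,0,0]

```text
clock: 4.73
tcp_pos: [0.6164, 0.0322, 0.2106]
tcp_rot: [3.141, 0.001, -0.201]
ft_force: [1.5, 0.4, 0.8]
gripper_width: 0.0005
grasp_force: 1.2
```

```bash
python3 - <<'E'
from h import *
st();cv2.imwrite("pics/top2.png",cv2.resize(viewer.snapshot("top")[150:300,200:380,::-1],None,fx=4,fy=4))
viewer.snapshot("side")
a=[nets.mark_of(c,"knob") for c in("side","top")];print(a)
x=tri(a[0][0]["uv"],a[1][0]["uv"]);print(x,mill(x[0]))
E
```

```text
4.7333 mill [35.2 44.8] [0.6164 0.0322 0.2106] [ 3.141e+00  1.000e-03 -2.010e-01] [1.5 0.4 0.8] 0.00047979991932296106
[[{'uv': [250.1, 176.2], 'confidence': 0.55}], [{'uv': [372.0, 267.1], 'confidence': 0.48}]]
(array([ 0.56633836, -0.12934351,  0.12854448]), np.float64(0.12402112942849121)) [  18.2 -123.5]
```

View pics/top2.png

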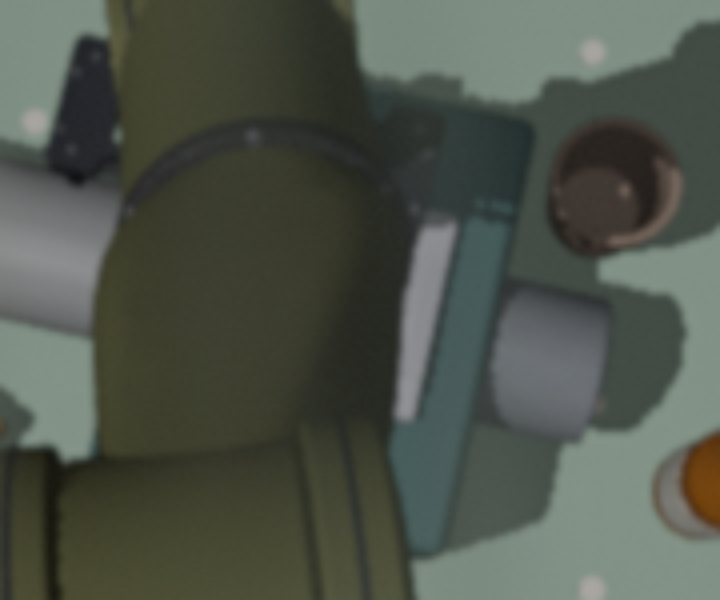

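The arm hides the knob from the top camera. By pose, the knob is still about 6 mm forward, so I'll push a little more.

carry_out:
  offset:
    - [-3,0,0]
    - [-6,0,0]
    - [-6,0,0]
    - [-6,0,0]
  yaw: [0,0,0,0]

```text
clock: 5.27
tcp_pos: [0.611, 0.0333, 0.2107]
tcp_rot: [3.141, 0.0, -0.201]
ft_force: [2.1, -0.3, 1.7]
gripper_width: 0.0006
grasp_force: 1.1
```

```bash
python3 - <<'E'
from h import *
for i in range(4): viewer.snapshot("side");st()
a=nets.mark_of("side","knob");print(a,proj("side",[.573+.199*.043,-.0047+.98*.043,.2]))
s=nets.silhouettes("side","knob")[0];print(s["uv"])
for mx in(-6,0,6): print(mx,mill(onz("side",a[0]["uv"],.2)),proj("side",[.573+.98*mx/1e3+.199*.043,-.0047-.199*mx/1e3+.98*.043,.2]))
E
```

```text
5.3167 mill [29.8 44.8] [0.6111 0.0333 0.2107] [ 3.141  0.    -0.201] [ 2.1 -0.5  1. ] 0.00046132398266969494
5.3667 mill [29.8 44.8] [0.6111 0.0333 0.2107] [ 3.141  0.    -0.201] [ 2.8 -0.1  1.6] 0.0003426320747258214
5.4167 mill [29.8 44.8] [0.6111 0.0333 0.2107] [ 3.141  0.    -0.201] [ 2.4 -1.3  1.7] 2.6596046707379542e-05
5.4667 mill [29.9 44.8] [0.6112 0.0333 0.2106] [ 3.141  0.    -0.201] [ 1.8 -0.5  1.5] 0.00023407534991357623
[{'uv': [250.8, 176.1], 'confidence': 0.62}, {'uv': [267.6, 243.8], 'confidence': 0.38}] [252.24828635 178.02418901]
[256.3, 177.3]
-6 [ 6.5 41.2] [254.269796   179.48154474]
0 [ 6.5 41.2] [252.24828635 178.02418901]
6 [ 6.5 41.2] [250.24233722 176.57805124]
```

carry_out:
  offset:
    - [-1,0,0]
    - [-1,0,0]
    - [15,0,0]
    - [15,0,-40]
    - [15,0,-75]
    - [8,-35,-75]
    - [-10,-63,-75]
    - [-29,-65,-75]
    - [-29,-65,-75]
    - [-29,-65,-75]
  yaw: [0,0,0,0,0,0,0,0,0,0]

```text
clock: 6.4
tcp_pos: [0.5941, 0.1033, 0.2852]
tcp_rot: [3.14, 0.003, -0.199]
ft_force: [-0.5, 0.6, 0.3]
gripper_width: 0.0006
grasp_force: 0.0
```

```bash
python3 - <<'E'
from h import *
st();s=viewer.snapshot("side");cv2.imwrite("pics/side3.png",cv2.resize(s[130:270,190:350,::-1],None,fx=4.2,fy=4.2,interpolation=cv2.INTER_CUBIC))
for t in ("knob",): print(nets.mark_of("side",t)[:1])
# predicted cap corners for fore 0, +-.03
for mx in(-6,0,6):
  print(mx,[np.round((proj("side",[.573+.98*a+.199*b,-.0047-.199*a+.98*b,z])-[190,130])*4.2) for a,b,z in((mx/1e3-.02,.067,.217),(mx/1e3+.02,.067,.217),(mx/1e3-.02,.028,.226),(mx/1e3+.02,.028,.226))])
E
```

```text
6.4 mill [ -0.8 110. ] [0.5941 0.1033 0.2852] [ 3.14e+00  3.00e-03 -1.99e-01] [-0.5  0.6  0.3] 0.0006477508280053323
[{'uv': [254.5, 177.6], 'confidence': 0.83}]
-6 [array([256., 220.]), array([199., 179.]), array([324., 168.]), array([266., 128.])]
0 [array([247., 214.]), array([190., 173.]), array([315., 162.]), array([257., 123.])]
6 [array([239., 208.]), array([182., 166.]), array([306., 156.]), array([249., 117.])]
```

View pics/side3.png

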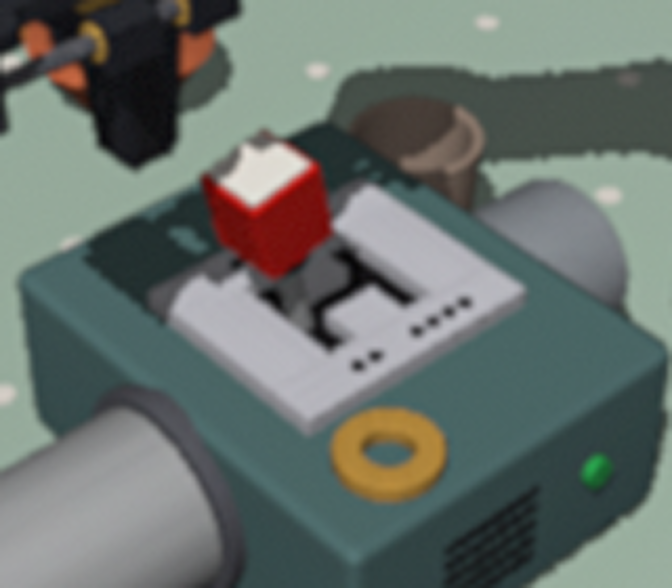

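```bash
python3 - <<'E'
from h import *
st()
print(mill(onz("side",(254.5,177.6),.2)))
for p,z in(((312,421),.128),((525,290),.128),((370,183),.128),((250,218),.217),((325,163),.226),((205,178),.217),((265,133),.226)): print(p,mill(onz("side",(190+p[0]/4.2-.4,130+p[1]/4.2-.4),z)))
E
```

```text
6.5 mill [  1.2 108.6] [0.5958 0.1015 0.2854] [ 3.14e+00  1.00e-03 -2.02e-01] [ 0.8  0.3 -0.2] 0.0003173798608988834
[-1.8 38.9]
(312, 421) [-64.9  70.4]
(525, 290) [-63.7 -67.1]
(370, 183) [ 50.1 -68.1]
(250, 218) [-21.5  67.7]
(325, 163) [-21.9  24.9]
(205, 178) [14.  64.4]
(265, 133) [13.  30.3]
```

Allowing for the side view's own plate bias of about −4 mm, the knob is at neutral (cap at about (262,172) in the crop). I'll descend on its left side and push across.

carry_out:
  offset:
    - [0,0,38]
    - [0,0,72]
    - [-1,0,75]
    - [-1,10,75]
    - [-1,18,75]
    - [-1,24,75]
    - [-1,30,75]
    - [-1,36,75]
    - [-1,42,75]
    - [-1,48,75]
  yaw: [0,0,0,0,0,0,0,0,0,0]

```text
clock: 7.33
tcp_pos: [0.5862, 0.0565, 0.212]
tcp_rot: [-3.139, -0.003, -0.2]
ft_force: [0.4, 3.5, 3.2]
gripper_width: -0.0
grasp_force: 1.8
```

```bash
python3 - <<'E'
from h import *
st()
E
```

```text
7.3333 mill [ 0.8 62.6] [0.5862 0.0565 0.212 ] [-3.139e+00 -3.000e-03 -2.000e-01] [0.4 3.5 3.2] -1.8228759928205014e-06
```

carry_out:
  offset:
    - [0,7,0]
    - [0,14,0]
    - [0,21,0]
    - [0,28,0]
    - [0,34,0]
    - [0,40,0]
    - [0,46,0]
    - [0,51,0]
    - [0,55,0]
    - [0,55,0]
  yaw: [0,0,0,0,0,0,0,0,0,0]

```text
clock: 8.17
tcp_pos: [0.5737, 0.0007, 0.2104]
tcp_rot: [3.14, 0.001, -0.202]
ft_force: [0.4, 1.8, 0.3]
gripper_width: 0.0006
grasp_force: 0.9
```

```bash
python3 - <<'E'
from h import *
st()
E
```

```text
8.1667 mill [-0.4  5.4] [0.5737 0.0007 0.2104] [ 3.14e+00  1.00e-03 -2.02e-01] [0.4 1.8 0.3] 0.0006072702666291027
```

carry_out:
  offset:
    - [0,3,0]
    - [0,5,0]
    - [0,7,0]
    - [0,8,0]
    - [0,8,0]
  yaw: [0,0,0,0,0]

```text
clock: 8.58
tcp_pos: [0.5724, -0.006, 0.2106]
tcp_rot: [3.141, 0.0, -0.201]
ft_force: [1.1, 1.5, -1.9]
gripper_width: 0.0004
grasp_force: 1.1
```

```bash
python3 - <<'E'
from h import *
st();s=viewer.snapshot("side");cv2.imwrite("pics/side4.png",cv2.resize(s[130:270,190:350,::-1],None,fx=4.2,fy=4.2,interpolation=cv2.INTER_CUBIC))
E
```

```text
8.5833 mill [-0.3 -1.4] [ 0.5724 -0.006   0.2106] [ 3.141  0.    -0.201] [ 1.1  1.5 -1.9] 0.00041185156708583285
```

View pics/side4.png

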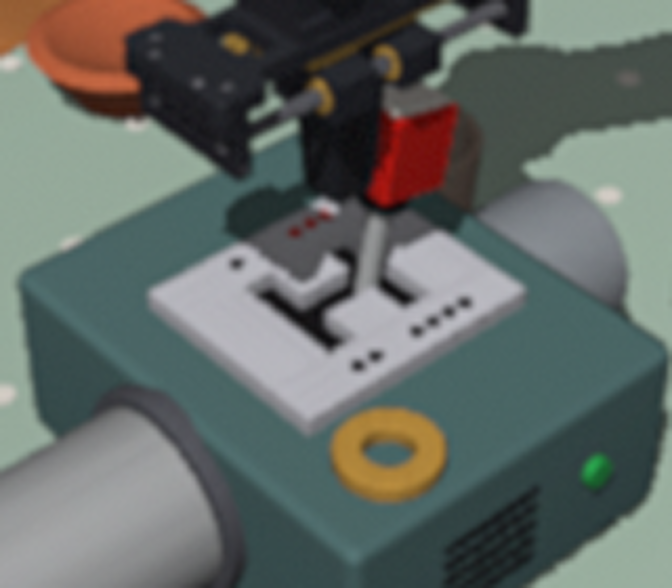

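The stick now leans right in the neutral channel (knob at about (415,150)). The force is still low, so I'll push on until the wall is felt.

carry_out:
  offset:
    - [0,2,0]
    - [0,4,0]
    - [0,4,0]
    - [0,4,0]
  yaw: [0,0,0,0]

```text
clock: 8.97
tcp_pos: [0.5718, -0.01, 0.2107]
tcp_rot: [3.141, 0.0, -0.201]
ft_force: [-0.3, 2.5, -0.7]
gripper_width: 0.0005
grasp_force: 0.9
```

```bash
python3 - <<'E'
from h import *
st()
E
```

```text
8.9667 mill [-0.2 -5.4] [ 0.5718 -0.01    0.2107] [ 3.141  0.    -0.201] [-0.3  2.5 -0.7] 0.000492057573926877
```

carry_out:
  offset:
    - [0,-15,0]
    - [0,-15,-40]
    - [0,-15,-75]
    - [-30,0,-75]
    - [-52,25,-75]
    - [-52,39,-75]
    - [-52,39,-40]
    - [-52,39,-8]
    - [-52,39,0]
    - [-52,39,0]
  yaw: [0,0,0,0,0,0,0,0,0,0]

```text
clock: 9.8
tcp_pos: [0.5114, -0.0383, 0.209]
tcp_rot: [3.14, 0.005, -0.202]
ft_force: [-0.1, 1.0, 0.5]
gripper_width: 0.0004
grasp_force: 0.0
```

```bash
python3 - <<'E'
from h import *
st();s=viewer.snapshot("side");cv2.imwrite("pics/side5.png",cv2.resize(s[130:270,190:350,::-1],None,fx=4.2,fy=4.2,interpolation=cv2.INTER_CUBIC));st()
E
```

```text
9.8 mill [-53.7 -45.1] [ 0.5114 -0.0383  0.209 ] [ 3.14   0.005 -0.202] [-0.1  1.   0.5] 0.0004254698165205618
9.85 mill [-52.4 -44.6] [ 0.5128 -0.038   0.2105] [ 3.14e+00  2.00e-03 -2.01e-01] [1.3 0.4 0.4] 0.0005172746884627948
```

View pics/side5.png

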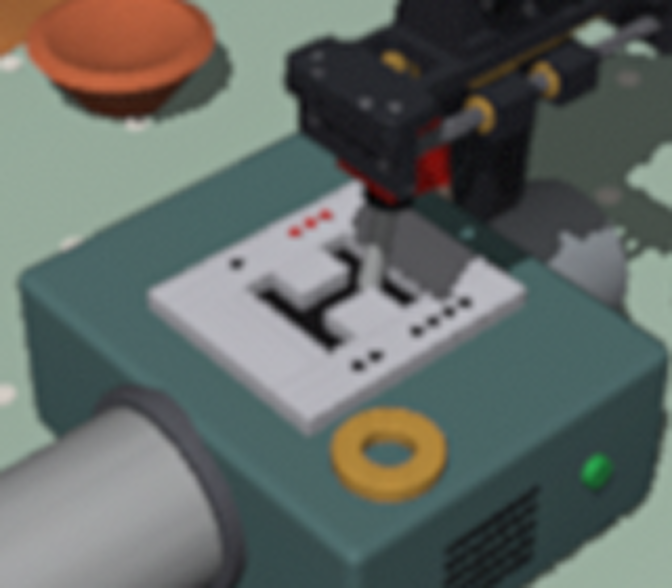

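The stick stands in the right lane at the channel crossing (base at about (370,285)), and the fingers are on its near side. I'll push forward.

carry_out:
  offset:
    - [12,0,0]
    - [19,0,0]
    - [24,0,0]
    - [29,0,0]
    - [34,0,0]
    - [39,0,0]
    - [44,0,0]
    - [49,0,0]
    - [54,0,0]
    - [54,0,0]
  yaw: [0,0,0,0,0,0,0,0,0,0]

```text
clock: 10.68
tcp_pos: [0.5672, -0.0485, 0.2105]
tcp_rot: [-3.141, -0.001, -0.201]
ft_force: [-2.3, -0.3, 1.0]
gripper_width: 0.0003
grasp_force: 1.0
```

```bash
python3 -c "from h import *;st()"
```

```text
10.6833 mill [  3. -44.] [ 0.5672 -0.0485  0.2105] [-3.141e+00 -1.000e-03 -2.010e-01] [-2.3 -0.3  1. ] 0.00034903797425081757
```

carry_out:
  offset:
    - [3,0,0]
    - [6,0,0]
    - [9,0,0]
    - [11,0,0]
    - [11,0,0]
  yaw: [0,0,0,0,0]

```text
clock: 11.1
tcp_pos: [0.5746, -0.05, 0.2099]
tcp_rot: [3.141, 0.006, -0.2]
ft_force: [-6.0, 2.9, 1.4]
gripper_width: 0.0006
grasp_force: 3.6
```

carry_out:
  offset:
    - [1,0,0]
    - [2,0,0]
    - [2,0,0]
  yaw: [0,0,0]

```text
clock: 11.35
tcp_pos: [0.5751, -0.0501, 0.2098]
tcp_rot: [3.141, 0.009, -0.2]
ft_force: [-8.9, 1.7, 3.7]
gripper_width: 0.0009
grasp_force: 5.2
```

carry_out:
  offset:
    - [2,0,0]
    - [4,0,0]
    - [4,0,0]
  yaw: [0,0,0]

```text
clock: 11.6
tcp_pos: [0.576, -0.0503, 0.2096]
tcp_rot: [3.14, 0.016, -0.2]
ft_force: [-15.9, 3.5, 9.0]
gripper_width: 0.0004
grasp_force: 9.0
```

carry_out:
  offset:
    - [-15,0,0]
    - [-40,0,0]
    - [-50,0,-30]
    - [-60,0,-65]
    - [-90,0,-100]
    - [-125,0,-110]
    - [-165,20,-120]
    - [-165,60,-120]
    - [-165,100,-120]
    - [-165,100,-120]
  yaw: [0,0,0,0,0,0,0,0,0,0]

```text
clock: 12.43
tcp_pos: [0.3997, -0.1247, 0.3318]
tcp_rot: [3.137, -0.004, -0.213]
ft_force: [-0.1, 0.3, 0.3]
gripper_width: 0.0003
grasp_force: 0.0
```

```bash
python3 - <<'E'
from h import *
st()
a=viewer.snapshot("side")[130:270,190:350,::-1];b=viewer.snapshot("top")[155:295,200:360,::-1]
cv2.imwrite("pics/both6.png",cv2.resize(np.hstack([a,b]),None,fx=2.5,fy=2.5,interpolation=cv2.INTER_CUBIC))
r=[nets.mark_of(c,"knob") for c in("side","top")];print([q[:1] for q in r])
if all(r): x=tri(r[0][0]["uv"],r[1][0]["uv"]);print(x,mill(x[0]))
E
```

```text
12.4333 mill [-146.  -152.1] [ 0.3997 -0.1247  0.3318] [ 3.137 -0.004 -0.213] [-0.1  0.3  0.3] 0.00031596554622588617
[[{'uv': [363.1, 205.8], 'confidence': 0.66}], [{'uv': [298.8, 203.9], 'confidence': 0.67}]]
(array([ 0.50580894, -0.0699021 ,  0.15439844]), np.float64(0.10520187958795901)) [-52.9 -77.3]
```

View pics/both6.png

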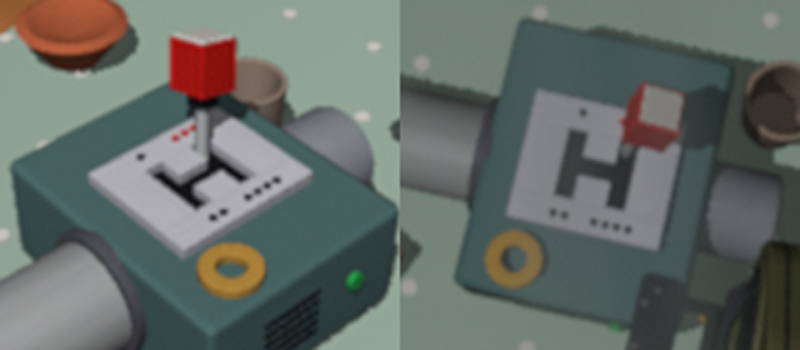

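The stick leans to the far right slot (cap at about (662,108) in the right half), with the ring, pot and the rest undisturbed. One numeric check before handing in.

```bash
python3 - <<'E'
from h import *
print(mill(onz("top",(304.8,198),.217)),mill(onz("top",(298.8,203.9),.195)),mill(onz("side",(190+203/2.5,130+72/2.5),.195)));st()
E
```

```text
[ 47.3 -45. ] [ 36.9 -35.5] [ 28.9 -30.4]
12.6333 mill [-145.2 -143.1] [ 0.4023 -0.1161  0.3309] [-3.141e+00 -2.000e-03 -2.000e-01] [ 0.2  0.1 -0.1] 0.00034859202483557587
```

```bash
python3 -c "
from station import robot
print(robot.finish_job())"
```

```text
the job is handed in; nothing more can be done
None
```

The pug mill is in third gear and the job is handed in: the stick was pushed against its stop in the far-right slot, the hand is clear, and the ring and pot look undisturbed; I didn't re-check the bottle and block at the end, and no verdict came back.

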